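Run the UV curing box with its hold-to-run key

TASK

The painted model is in the white UV curing box on the bench: press the box's hinged lid down until it snaps fully shut. Then take the red-handled key from the wooden brush rack, push it fully home in the key switch on the box's deck (a little wiggle helps where the sticky pins catch), and turn it a full quarter turn clockwise. The lamp runs only while the key is held against its spring, so finish still gripping the key in the turned position, and leave everything else on the bench where it is.

Things in the scene. Friction and masses are not known exactly. Their poses are not given: they have to be found in the camera images.
- cure_box: White UV curing box, fixed, 220 mm (x) by 310 mm (y) by 110 mm high. Origin: centre of its underside, on the bench; z up, -x is its front, towards the robot. Open chamber under the lid over its +y part (y -55 to 155 mm); dark flat control deck, 110 mm above the bench, over its -y part (y -155 to -55 mm), with the key switch in it.
- lid (a joint): Lid angle, rad: 0 fully shut, grows as the front edge rises, up to 1.3. A stiff hinge holds it where it is left (some 3 N at the front edge moves it). A sprung ball catch resists the last stretch: met at about 0.055, passed at about 0.03 with some 10 to 15 N near the front edge, it then holds the lid shut.
- lid_hinge (a point): Middle of the lid's hinge line, 112 mm above the bench at the back of the chamber; the line runs along the box's y. The point turns with the lid: its -x runs along the lid to its front edge, z is the lid's outward normal.
- lid_press (a point): Place to press on the lid's rigid outer face: 195 mm from the hinge line along the lid, 12 mm outward of it, 20 mm behind the front edge, half way along it. Lid 215 by 208 mm, 12 mm thick, white frame 24 to 28 mm wide about an amber window. Turns with the lid.
- keyhole (a point): Centre of the key switch's face: round steel bezel 47 mm across, 4 mm above the deck, 114 mm above the bench, 50 mm from the lid's side edge. Fixed in the box: z up out of the lock, x along the slot. A dished lead-in 22 by 16 mm narrows over 5 mm to a fixed slot 12.4 mm (x) by 6 mm (y), 6.5 mm deep; under it lies the turning plug with the pins.
- key_switch (a joint): Turn of the switch's plug, rad: 0 at rest, keyway along the keyhole's x; grows clockwise seen from above to a stop at 1.57. A spring turns it back when let go (0.02 N m at rest, 0.06 at a quarter). The key has about 0.1 rad of play in it, and turns only when home to within 2 mm, its bit then below the fixed slot.
- key: Key with a red plastic bow, 35 g. Origin: centre of its tip; z up the key to the bow, x along the width of bow and bit, y through their thickness. Bit 10 (x) by 4 (y) mm, z 0 (rounded tip) to 14; round shank 4.4 mm thick, z 14 to 28; bow 32 (x) by 10 (y) mm, z 28 to 64. Hangs upright in the rack, the bow's underside on its top, 60 mm above the bench. Fits the lock either way round.
- rack: Wooden brush rack, fixed, 70 mm (x) by 270 mm (y) by 60 mm high, slotted top board 12 mm thick. Origin: centre of its underside. The key hangs in the slot 92 mm from the origin towards +y; three brushes stand in slots 22, 62 and 102 mm from the origin towards -y and reach 164 mm above the bench.
- brush_a: Bystander: miniature brush, red handle, in a clear sleeve 14 mm thick and 110 mm tall, standing in the rack. Origin: centre of its foot.
- brush_b: Bystander: the same, blue handle.
- brush_c: Bystander: the same, brown handle.
- jar: Bystander: glass jar with steel screw lid, 68 mm across, 95 mm high. Origin: centre of its underside.
- dish: Bystander: grey ceramic mixing dish, 90 mm across, 28 mm high. Origin: centre of its underside.
- clamp: Bystander: steel hobby C-clamp lying flat, about 60 by 100 mm, 14 mm high. Origin: under the middle of its back bar.
- pot_a: Bystander: green paint pot, 36 mm across, 42 mm high. Origin: centre of its underside.
- pot_b: Bystander: orange paint pot, 36 mm across, 42 mm high. Origin: centre of its underside.
- key_bow (a point): Point on the key's axis in its red bow, 50 mm above the tip, 14 mm below the bow's top. Home in the lock, the bow's underside sits on the keyhole's face, the tip 28 mm below it, this point 22 mm above. Two sprung pins meet the bit when the tip is about 18 mm down: a straight push can stick at 10 to 30 N; a wiggle of 1 mm or a few degrees while pushing passes them with 5 to 15 N.

How it is judged:
On the way, in this order (a step that is already met when the one before it is completed fails the run):
1. the lid is pressed shut past its catch (value of joint lid below 0.02 rad), for 0.3 s.
2. the key is fully home in the switch with the lid still shut (value of joint lid below 0.02 rad and z of key in the frame of keyhole below -0.0255 m and horizontal distance between key and keyhole below 0.004 m), for 0.1 s.
3. the switch is turned a quarter by the held key (value of joint key_switch above 1.22 rad and contact force between the fingers and key above 2 N), for 0.5 s.
At the end, for the whole second after the job is handed in: Lid shut past its catch (under 0.02 rad), key upright and home in the switch (tip at least 25.5 mm below the face, within 4 mm of its axis), plug turned at least 1.22 rad of its quarter, and the fingers still gripping the key, all through the last second (all of step 2 and all of step 3 and angle between key's own z axis and vertical below 0.15 rad); the arm keeps its last pose, push and grip.
It fails at once if the jar or the mixing dish is moved more than 30 mm or tipped over (distance of any of jar, dish from where it was at the start of the episode above 0.03 m or angle between any of jar, dish's own z axis and vertical above 0.4 rad).
It fails at once if the clamp or a paint pot is moved more than 30 mm or tipped over (distance of any of clamp, pot_a, pot_b from where it was at the start of the episode above 0.03 m or angle between any of clamp, pot_a, pot_b's own z axis and vertical above 0.4 rad).
It fails at once if a brush is pulled out or knocked over (moved 30 mm or tilted 0.4 rad) (distance of any of brush_a, brush_b, brush_c from where it was at the start of the episode above 0.03 m or angle between any of brush_a, brush_b, brush_c's own z axis and vertical above 0.4 rad).
It also fails if it takes over 70 s, if anything falls off the work surface, if the arm or the gripper's body presses on something with over 40 N, if the wrist force passes 120 N, or if a joint passes its speed limit or range.

ROBOT

A 6-joint arm with a two-finger parallel gripper is mounted at the origin on the work surface. World frame = base frame: x ahead of the robot, y to its left, z up, the work surface at z = 0. Lengths are in m, angles in rad, forces in N, time in s.
With the tool pointing down it reaches from about 0.35 to 0.925 m from the base axis. Payload 6.4 kg.
Tool frame: the origin (TCP) lies on the front face of the gripper's body, between the roots of the fingers; the fingertips stand 73 mm ahead of it and the grasp point (between the pads) lies 54 mm ahead of it; z points along the fingers, y is the direction in which the jaws open and shut (so a half turn about z gives the same grasp; the last joint's range is limited). The gripper opens to 85 mm and grips with 20 to 120 N. Pads are 22 mm wide; open, the fingers measure 114 mm over their backs; the gripper's body (76 mm by 85 mm) begins 54 mm behind the grasp point. The pads swing forward as they close: fully open they stand 13 mm farther back than shut.
Start: joints at [-1.33, 0.245, 1.558, -0, 1.339, -0.174], TCP at [0.262, -0.595, 0.304] pointing down, gripper open.
Joint ranges: [-3.13, 3.13], [-1.02, 2.26], [0.13, 2.54], [-0.95, 4.09], [0.21, 2.88], [-2.74, 2.74]. Speed limits (rad/s): [2.57, 2.57, 3.14, 3.14, 3.14, 3.14].

INTERFACE

Orientations are given as a rotation vector (axis times angle).
In Python, from station import get_obs, viewer, ticket, spotter gives the robot as it stands.
- The arm moves only by the tool servo_tool, never from a script. Its argument "rows" is a list of rows, each a list of 5 numbers: the shift along the tool's x, y, z in cm, then the turn about the tool's z in degrees, then the closure, from 0 (fully open) to 1 (shut). In form: [[tx, ty, tz, spin, claw], ...]. A call has 1 to 5 rows; each row is the pose to reach, as a shift and turn from the pose commanded when the call began, along the tool's axes at that moment; what a row does not reach only later rows make up. A row lasts 1/8 s, in which the tool goes at most 62.5 mm and 10.7 degrees, less where a joint would pass 70% of its speed; a pose out of reach is approached as far as the arm can. A call with a gripper value outside its range is refused whole. The fingers move at their own pace and stop on an object; the grip force is fixed at half the most. Time passes only in rows, so rows that repeat a pose let the fingers close. It gives the time, the measured TCP pose, the force and the opening at its end, in the units of the state.
- get_obs(): the state, without advancing time (a new reading comes with each control period).
- viewer.snapshot(name): name is "scene" or "top" or "wrist"; returns a dict with "img" (384x512x3 uint8, red, green, blue), "z_map" (384x512 float32, m along the optical axis (not along the pixel's ray), 0 where there is no reading), "fovy" (degrees; the focal length in pixels is half the picture's height over the tangent of half this angle, whatever the lens; pixels are square), "cx", "cy" (the principal point, pixels), "R" (3x3) and "t" (3): a world point X has camera coordinates R X + t; the wrist camera has in their place "hand_eye" (4x4, takes a point from camera to tool coordinates, whose origin is the TCP and whose axes are the flange's). Camera axes: x right, y down, z forward; pixel columns grow to the right and rows downward; lengths in m; the calibration is good to about 2 mm. A picture is of the moment at which its call begins: read the wrist's pose just before it.
- ticket.job_done(): hands the job in, once; it reports no verdict.
Trained networks look in the newest picture that a camera, given by its name, has taken for a name from the list of things; names that differ only in an ending like _2 or _b are one class to them, and where a whole thing is asked for, a point or a joint stands for the part that bears it (a point fixed in the world has none). Each returns a list of dicts, best first, with "score" (0 to 1); they miss things now and then, are a little off and sometimes report something else, mostly with a low value. They report only what shows in the picture. A call takes as long as a camera call.
- spotter.masks_of(name, camera): "pixels" (384x512 bool, what is visible of it) and "rect" ([centre column, centre row, width, height] in pixels, round what is visible of it).
- spotter.mark_of(name, camera): "pixel" ([column, row] in pixels: a listed point, or the origin of a listed thing).
The state is a dict: "time": time; "qpos": joint angles; "qd": joint speeds; "effort": joint torques, N m; "ee_pos": TCP position; "orientation": TCP orientation; "force": force on the tool from outside, world axes, zero at the start; "moment": the same for the moment, N m; "gripper_width": finger opening in m.
Only numpy, scipy, OpenCV 4.12 (cv2) and the standard library are available. Lean on these libraries where they do the work, as an engineer would, in place of code of your own. Each camera call takes 0.05 s, during which the arm holds its last target.

## Working session

There is one attempt and no reset: what is moved stays moved. The work goes in short steps, Python scripts to look and compute and a tool call to move; the robot and the scene stay as the last step left them, time stands still between calls to the robot, and variables do not carry over. Pictures are saved under pics/ and viewed, and the job is handed in when it is done.

Besides the shell and the picture viewer there is one more tool, called after "Request:" as name([rows], argument=value, ...), one row to a line, values as JSON. servo_tool: Moves the arm, as the interface text tells. Its arguments: {"type":"object","properties":{"rows":{"type":"array"}},"required":["rows"]}

```bash
ls; mkdir -p pics; cat > h.py <<'E'
import numpy as np, cv2
from station import get_obs, viewer, ticket, spotter
from scipy.spatial.transform import Rotation as Ro
def snap(n,save=None):
    o=get_obs(); s=viewer.snapshot(n)
    H,W=s['img'].shape[:2]; f=H/2/np.tan(np.radians(s['fovy'])/2)
    if 'R' in s and s.get('R') is not None: R=np.array(s['R']);t=np.array(s['t']); Rc=R.T; tc=-R.T@t
    else:
        he=np.array(s['hand_eye']); Rt=Ro.from_rotvec(o['orientation']).as_matrix()
        Rc=Rt@he[:3,:3]; tc=Rt@he[:3,3]+np.array(o['ee_pos'])
    s.update(f=f,Rc=Rc,tc=tc)
    if save: cv2.imwrite('pics/'+save,cv2.cvtColor(s['img'],cv2.COLOR_RGB2BGR))
    return s
def pt(s,u,v,z=None):
    z=s['z_map'][int(round(v)),int(round(u))] if z is None else z
    return s['Rc']@(np.array([(u-s['cx'])/s['f'],(v-s['cy'])/s['f'],1])*z)+s['tc']
def ray(s,u,v,h):
    d=s['Rc']@np.array([(u-s['cx'])/s['f'],(v-s['cy'])/s['f'],1]); return s['tc']+d*(h-s['tc'][2])/d[2]
def cloud(s):
    z=s['z_map']; v,u=np.indices(z.shape)
    P=np.stack([(u-s['cx'])/s['f']*z,(v-s['cy'])/s['f']*z,z],-1)@s['Rc'].T+s['tc']; P[z==0]=np.nan
    return P
def proj(s,X):
    c=s['Rc'].T@(np.array(X)-s['tc']); return c[:2]/c[2]*s['f']+[s['cx'],s['cy']]
E
python3 - <<'E'
from h import *
np.set_printoptions(precision=4,suppress=True)
o=get_obs(); print(o)
for c in ['scene','top']:
    s=snap(c,c+'0.png'); print(c,s['fovy'],s['tc'])
    for n in ['lid_press','lid_hinge','keyhole','key_bow','key','rack','cure_box','jar','dish','clamp','pot_a','brush_a']:
        r=spotter.mark_of(n,c)
        print(n,[(np.round(x['score'],2),np.round(x['pixel'],1),pt(s,*np.clip(x['pixel'],0,[511,383]))) for x in r[:2]])
E
```

```text
pics
{'time': 0.0, 'qpos': array([-1.3301,  0.2458,  1.559 ,  0.    ,  1.3387, -0.1741]), 'qd': array([ 0.002 ,  0.0013,  0.0002, -0.0014, -0.0009,  0.0003]), 'effort': array([  0.0008, -42.9509, -32.6125,  -0.0001,   0.0054,   0.    ]), 'ee_pos': array([ 0.2619, -0.5945,  0.3028]), 'orientation': array([-3.0723, -0.6465,  0.0001]), 'force': array([ 0.1951, -0.2136, -0.0571]), 'moment': array([-0.0144, -0.0038,  0.0124]), 'gripper_width': 0.0851162243199136}
scene 43.41303054361643 [1.0856 0.5478 1.3945]
lid_press [(np.float64(0.68), array([344. , 191.7]), array([0.4627, 0.1924, 0.2032]))]
lid_hinge [(np.float64(0.8), array([304.3, 252.6]), array([0.6427, 0.2274, 0.1058]))]
keyhole [(np.float64(0.95), array([285.8, 197.4]), array([0.5622, 0.0623, 0.1126])), (np.float64(0.6), array([235.4, 141.3]), array([ 0.5216, -0.2292,  0.0615]))]
key_bow [(np.float64(0.61), array([254. , 147.4]), array([ 0.4884, -0.1716,  0.0559]))]
key [(np.float64(0.47), array([251.7, 150.7]), array([ 0.5059, -0.1629,  0.0626]))]
rack [(np.float64(0.68), array([172.2, 163.2]), array([ 0.7311, -0.307 ,  0.0493])
[... 1519 characters left out ...]
([ 0.4901, -0.1754,  0.0553]))]
cure_box [(np.float64(0.68), array([187.8, 207.8]), array([0.5249, 0.1382, 0.1756]))]
jar [(np.float64(0.81), array([328.3, 163.5]), array([ 0.705 , -0.3173,  0.0659]))]
dish [(np.float64(0.7), array([105.3, 221.6]), array([0.4929, 0.4435, 0.0056])), (np.float64(0.42), array([289.6, 220.2]), array([ 0.5034, -0.1807,  0.0961]))]
clamp [(np.float64(0.85), array([388. , 228.9]), array([ 0.4907, -0.5365,  0.0103]))]
pot_a [(np.float64(0.65), array([274.9, 163.9]), array([ 0.7042, -0.1358,  0.044 ]))]
brush_a [(np.float64(0.63), array([338.3, 227.5]), array([ 0.4869, -0.3491,  0.059 ])), (np.float64(0.43), array([321.6, 224.5]), array([ 0.4924, -0.2858,  0.092 ]))]
```

```bash
python3 - <<'E'
import cv2
a=cv2.imread('pics/scene0.png');b=cv2.imread('pics/top0.png')
cv2.imwrite('pics/s0b.png',cv2.resize(a[60:330,130:450],(800,600*9//8*0+675)) [:600] if 0 else cv2.resize(a[80:320,130:450],(800,600)))
cv2.imwrite('pics/t0b.png',cv2.resize(b[130:310,80:420],(800,424),interpolation=cv2.INTER_CUBIC))
E
```

```text
(no output)
```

View pics/s0b.png

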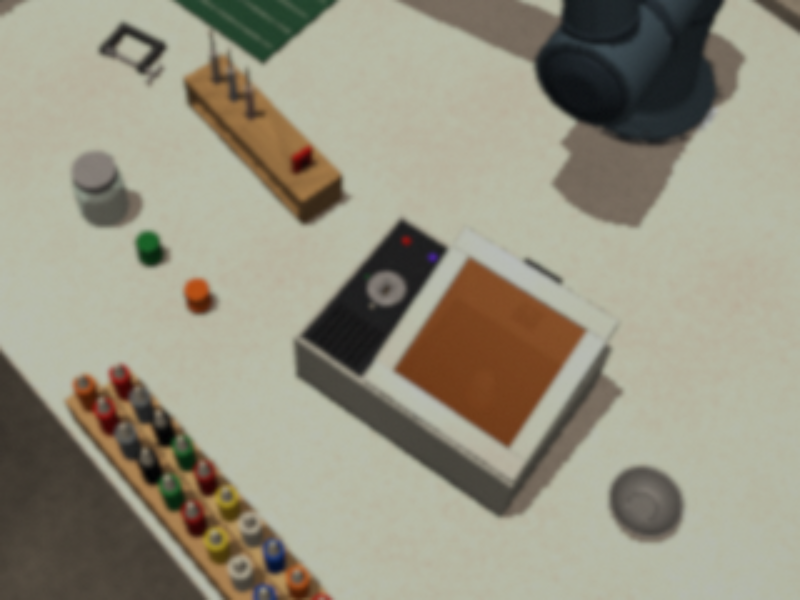

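View pics/t0b.png

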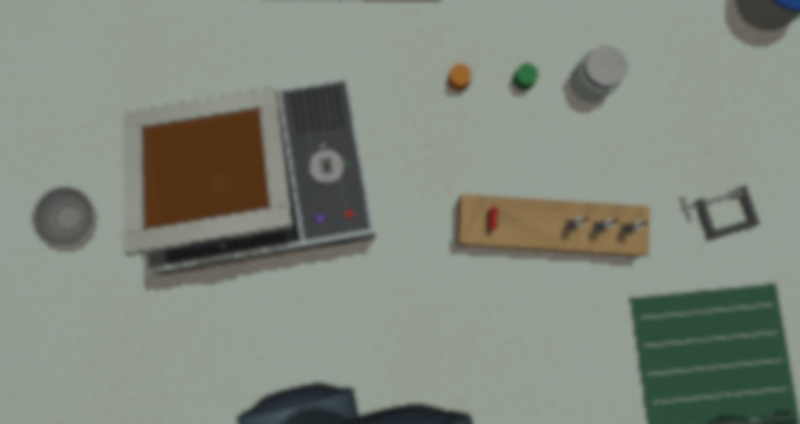

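```bash
python3 - <<'E'
from h import *
np.set_printoptions(precision=4,suppress=True)
for c in ['scene','top']:
    s=snap(c); P=cloud(s)
    for n in ['lid_press','cure_box','key','rack','keyhole']:
        m=spotter.masks_of(n,c)
        if not m: print(c,n,'none'); continue
        M=m[0]['pixels']; Q=P[M]; Q=Q[~np.isnan(Q[:,0])]
        print(c,n,m[0]['score'],m[0]['rect'],len(Q),np.nanmedian(Q,0),np.percentile(Q,[2,98],axis=0).ravel())
        if n=='rack':
            T=Q[abs(Q[:,2]-.06)<.006]; r=cv2.minAreaRect((T[:,:2]*1000).astype(np.float32)); print('racktop',r)
        if n=='key':
            T=Q[(Q[:,2]>.08)&(Q[:,2]<.11)]; print('keytop',len(T),T.mean(0) if len(T) else '', cv2.minAreaRect((T[:,:2]*1000).astype(np.float32)) if len(T)>3 else '')
        if n=='cure_box':
            D=Q[abs(Q[:,2]-.11)<.005]; print('deck',len(D),cv2.minAreaRect((D[:,:2]*1000).astype(np.float32)))
        if n=='lid_press':
            A=Q[Q[:,2]>.125]
            for _ in range(4):
                k=np.c_[A[:,:2],np.ones(len(A))]; w=np.linalg.lstsq(k,A[:,2],rcond=None)[0]; r=A[:,2]-k@w; A=A[abs(r)<max(2*r.std(),.003)]
            nn=np.array([-w[0],-w[1],1]);nn/=np.linalg.norm(nn)
            print('lid plane',w,nn,'tilt',np.arccos(nn[2]),'yaw of -normal', np.degrees(np.arctan2(-nn[1],-nn[0])),r.std(),len(A))
            print(cv2.minAreaRect((A[:,:2]*1000).astype(np.float32)))
    # deck pixel search irrespective
    if c=='top':
        for u,v in [(218.8,202.1),(214,196),(212,215)]: print(u,v,pt(s,u,v),ray(s,u,v,.114))
    else: print(ray(s,285.8,197.4,.114))
    # red pixels
    I=s['img'].astype(int); red=(I[...,0]>110)&(I[...,1]<60)&(I[...,2]<60)
    Rr=P[red]; k=(abs(Rr[:,0]-.49)<.05)&(abs(Rr[:,1]+.175)<.05); print('red',k.sum(),Rr[k].mean(0),Rr[k].min(0),Rr[k].max(0)) if k.any() else print('nored')
E
```

```text
scene lid_press 0.56 [326.0, 222.6, 98.4, 100.3] 5550 [0.5478 0.2107 0.1615] [0.4478 0.1047 0.1242 0.649  0.3123 0.2044]
lid plane [-0.399  -0.0791  0.3978] [0.3696 0.0733 0.9263] tilt 0.38635093777498564 yaw of -normal -168.79040903369693 0.0031169459392173236 4895
((545.50341796875, 207.14019775390625), (208.95938110351562, 208.57566833496094), 11.174532890319824)
scene cure_box 0.81 [310.2, 226.7, 132.9, 121.4] 9300 [0.5721 0.1843 0.1349] [0.443  0.0088 0.0059 0.6796 0.3198 0.2029]
deck 1910 ((550.2249755859375, 157.0745391845703), (223.35716247558594, 311.2861633300781), 11.088699340820312)
scene key 0.43 [182.4, 100.3, 28.9, 24.4] 265 [ 0.5222 -0.543   0.0109] [ 0.4894 -0.5875 -0.0034  0.5598 -0.4912  0.0204]
keytop 0  
scene rack 0.66 [235.8, 135.3, 62.2, 65.4] 1589 [ 0.5099 -0.247   0.0587] [ 0.4617 -0.4013  0.0054  0.5329 -0.1358  0.0672]
racktop ((495.6473388671875, -271.52081298828125), (273.89990234375, 74.1453857421875), 88.50080108642578)
scene keyhole 0.87 [311.2, 225.4, 128.5, 115.9] 9182 [0.5721 0.1846 0.1357] [0.4459 0.0113 0.0139 0.6796 0.3188 0.2031]
[0.5628 0.0628
[... 829 characters left out ...]
82] ((534.136962890625, 181.24148559570312), (62.42880630493164, 280.316650390625), 54.47642135620117)
top rack 0.8 [317.2, 226.6, 85.1, 23.8] 1611 [ 0.4893 -0.2606  0.0593] [ 0.4562 -0.4006  0.0091  0.5289 -0.1399  0.065 ]
racktop ((493.9714050292969, -271.6695556640625), (269.4338073730469, 70.24581146240234), 87.74378967285156)
top keyhole 0.81 [187.8, 203.2, 105.3, 82.3] 6924 [0.5371 0.1575 0.1349] [0.4316 0.0079 0.0066 0.6618 0.3027 0.2025]
218.8 202.1 [0.5706 0.0562 0.0069] [0.5542 0.0494 0.114 ]
214 196 [0.5732 0.0653 0.1161] [0.5736 0.0655 0.114 ]
212 215 [0.5123 0.0696 0.1122] [0.5121 0.0694 0.114 ]
red 15 [ 0.4968 -0.1805  0.0951] [ 0.4847 -0.183   0.0886] [ 0.5076 -0.1787  0.1009]
```

Request:
servo_tool([
  [3.7,-3,-0.4,-10,0],
  [7.4,-6,-0.8,-20,0],
  [11.1,-9,-1.2,-30,0],
  [14.8,-12,-1.6,-40,0],
  [18.5,-15,-2,-50,0],
])

```text
time: 2.52
ee_pos: [0.3713, -0.3816, 0.3242]
orientation: [2.507, 1.892, 0.0]
force: [1.5, 0.8, -0.3]
gripper_width: 0.0855
```

```bash
cat > d.py <<'E'
from h import *
import sys
# usage: d.py x y z yawdeg  -> needed tool shift (TCP target)
def need(x,y,z,yaw):
    o=get_obs(); R=Ro.from_rotvec(o['orientation']).as_matrix(); p=np.array(o['ee_pos'])
    d=R.T@(np.array([x,y,z])-p)*100
    cy=np.degrees(np.arctan2(R[1,0],R[0,0])); sp=-((yaw-cy+180)%360-180)
    print('t %.2f p %s yaw %.2f q6 %.2f F %s'%(o['time'],np.round(p,4),cy,o['qpos'][5],np.round(o['force'],1)))
    print('shift cm',np.round(d,2),'spin',round(sp,2),'tilt',np.round(R[2],3))
if __name__=='__main__': need(*map(float,sys.argv[1:]))
E
python3 d.py .42 -.17 .33 180
```

```text
t 2.52 p [ 0.3713 -0.3816  0.3242] yaw 74.08 q6 -0.73 F [ 1.5  0.8 -0.3]
shift cm [21.69 -1.12 -0.59] spin -105.92 tilt [-0.  0. -1.]
```

Request:
servo_tool([
  [4.3,-0.2,0,-10,0],
  [8.6,-0.4,0,-20,0],
  [13,-0.6,-0.3,-30,0],
  [17.3,-0.8,-0.6,-40,0],
  [21.6,-1.0,-0.6,-50,0],
])

```text
time: 3.15
ee_pos: [0.4218, -0.1716, 0.3304]
orientation: [1.472, 2.774, -0.0]
force: [0.3, -0.1, 0.1]
gripper_width: 0.0855
```

```bash
python3 d.py .42 -.17 .33 180; python3 - <<'E'
from h import *
s=snap('wrist','w1.png'); print(np.array(s['hand_eye']).round(3),s['fovy'])
print(proj(s,[.4977,-.1797,.096]))
E
```

```text
t 3.15 p [ 0.4218 -0.1716  0.3304] yaw 124.09 q6 -1.23 F [ 0.3 -0.1  0.1]
shift cm [ 0.23 -0.06  0.04] spin -55.91 tilt [-0.001  0.001 -1.   ]
[[-0.001 -0.966 -0.259  0.065]
 [ 1.    -0.001 -0.    -0.   ]
 [ 0.    -0.259  0.966 -0.069]
 [ 0.     0.     0.     1.   ]] 60.802322987861956
[315.10752259 230.09745902]
```

View pics/w1.png

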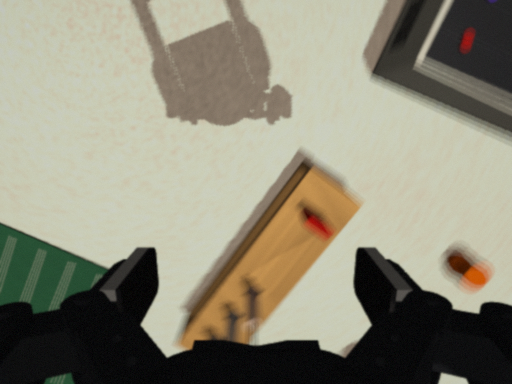

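```bash
python3 d.py .47 .05 .31 180
```

```text
t 3.20 p [ 0.4223 -0.1679  0.3301] yaw 124.53 q6 -1.23 F [ 0.7  2.7 -0.3]
shift cm [15.25 16.28  2.07] spin -55.47 tilt [ 0.001  0.002 -1.   ]
```

Request:
servo_tool([
  [3,3.2,0.4,-10,0],
  [6,6.5,0.8,-20,0],
  [9,9.7,1.2,-30,0],
  [12,13,1.6,-40,0],
  [15.2,16.2,2,-50,0],
])

```text
time: 3.82
ee_pos: [0.472, 0.0449, 0.3101]
orientation: [0.162, 3.137, -0.0]
force: [0.4, 0.2, -0.1]
gripper_width: 0.0851
```

Request:
servo_tool([
  [0,0,0,-5.5,0],
  [0,0,0,-5.5,0],
  [0,0,0,-5.5,1],
])

```text
time: 4.2
ee_pos: [0.4718, 0.0431, 0.31]
orientation: [0.024, 3.141, -0.0]
force: [-0.1, -0.8, -0.1]
gripper_width: 0.0699
```

```bash
python3 - <<'E'
from h import *
np.set_printoptions(precision=4,suppress=True)
s=snap('wrist','w2.png'); P=cloud(s); np.savez('w2.npz',P=P,img=s['img'])
for n in ['keyhole','lid_press']:
    for x in spotter.mark_of(n,'wrist')[:2]: print(n,x['score'],x['pixel'],pt(s,*x['pixel']),ray(s,*x['pixel'],.114))
print(proj(s,[.5628,.0628,.114]),s['tc'])
cv2.imwrite('pics/w2b.png',cv2.resize(cv2.cvtColor(s['img'],cv2.COLOR_RGB2BGR),(800,600)))
E
python3 d.py .466 .191 .29 180
```

```text
keyhole 0.63 [269.3, 287.0] [0.5692 0.0539 0.0997] [0.5608 0.0534 0.114 ]
lid_press 0.84 [505.4, 219.8] [0.4707 0.1892 0.1971] [0.5    0.2555 0.114 ]
[279.6859 288.7778] [0.4064 0.0436 0.3795]
t 4.35 p [0.4718 0.043  0.31  ] yaw 179.17 q6 -1.71 F [ 0.5 -0.7  0.2]
shift cm [ 0.8  14.79  2.  ] spin -0.83 tilt [-0. -0. -1.]
```

View pics/w2b.png

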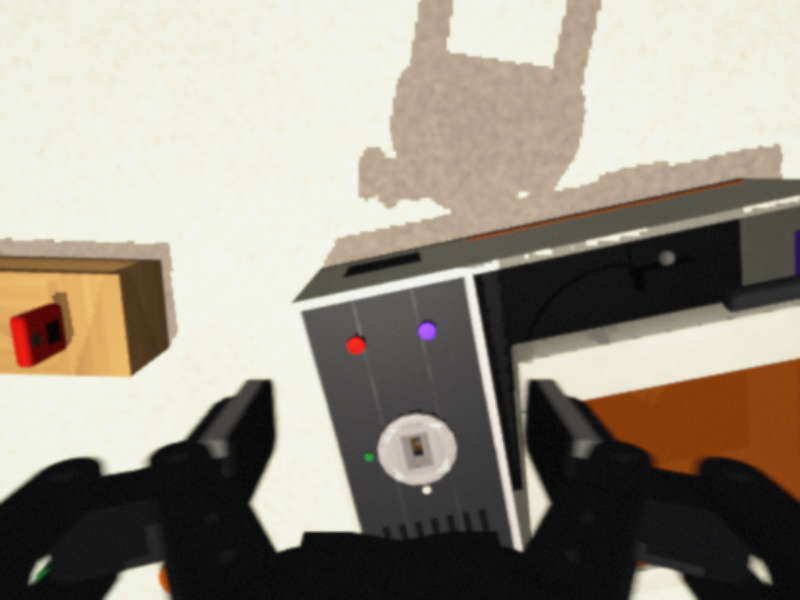

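Request:
servo_tool([
  [0.3,4.5,0,-0.8,1],
  [0.6,9,0,-0.8,1],
  [0.8,13,0.5,-0.8,1],
  [0.8,14.8,2.0,-0.8,1],
  [0.8,14.8,2.0,-0.8,1],
])

```text
time: 4.97
ee_pos: [0.4649, 0.1917, 0.288]
orientation: [0.003, -3.138, 0.001]
force: [-0.8, -0.0, 0.3]
gripper_width: -0.0001
```

```bash
python3 d.py .447 .187 .197 180
```

```text
t 4.97 p [0.4649 0.1917 0.288 ] yaw -179.88 q6 -1.41 F [-0.8 -0.   0.3]
shift cm [ 1.76 -0.46  9.1 ] spin 0.12 tilt [ 0.004 -0.001 -1.   ]
```

Request:
servo_tool([
  [0,0,1.8,0,1],
  [0.5,-0.1,3.5,0,1],
  [1.1,-0.2,5.0,0,1],
  [1.4,-0.3,6.5,0,1],
  [1.6,-0.4,7.8,0,1],
])

```text
time: 5.6
ee_pos: [0.4492, 0.1875, 0.2107]
orientation: [0.001, -3.141, -0.001]
force: [-0.2, 1.1, 1.9]
gripper_width: 0.0002
```

Request:
servo_tool([
  [0.1,0,0.4,0,1],
  [0.1,0,0.8,0,1],
  [0.1,0,1.0,0,1],
  [0.1,0,1.2,0,1],
])

```text
time: 6.1
ee_pos: [0.4487, 0.1876, 0.2007]
orientation: [0.003, -3.141, 0.001]
force: [-2.0, -0.6, 3.1]
gripper_width: 0.0
```

Request:
servo_tool([
  [0,0,0.2,0,1],
  [0,0,0.4,0,1],
  [0,0,0.6,0,1],
  [0,0,0.6,0,1],
])

```text
time: 6.6
ee_pos: [0.4491, 0.1878, 0.1963]
orientation: [0.003, -3.14, 0.001]
force: [-10.5, -2.5, 19.5]
gripper_width: -0.0002
```

Request:
servo_tool([
  [0,0,0.2,0,1],
  [0,0,0.3,0,1],
  [0,0,0.3,0,1],
])

```text
time: 6.98
ee_pos: [0.4492, 0.1879, 0.196]
orientation: [0.003, -3.139, 0.002]
force: [-20.2, -5.1, 38.9]
gripper_width: -0.0004
```

Rigid stop at z 0.196: the lid is shut. Lift and verify while moving off.

Request:
servo_tool([
  [0,0,-1.5,0,1],
  [0,0,-4,0,1],
  [0,-4,-9,0,1],
  [0,-9,-11,0,0.3],
  [-1,-13.5,-11,0,0.3],
])

```text
time: 7.6
ee_pos: [0.4597, 0.0512, 0.3033]
orientation: [-0.003, 3.136, -0.001]
force: [0.9, 0.4, -0.1]
gripper_width: 0.0358
```

Request:
servo_tool([
  [0,0,0,0,0.3],
  [0,0,0,0,0.3],
  [0,0,0,0,0.3],
])

```text
time: 7.98
ee_pos: [0.4586, 0.0536, 0.3004]
orientation: [0.004, -3.141, -0.001]
force: [0.0, -0.3, -0.7]
gripper_width: 0.0594
```

```bash
cat > key.py <<'E'
from h import *
np.set_printoptions(precision=4,suppress=True)
s=snap('wrist','w3.png'); P=cloud(s); print(s['tc'])
np.savez('w3.npz',P=P,img=s['img'],Rc=s['Rc'],tc=s['tc'],f=s['f'],cx=s['cx'],cy=s['cy'])
for x in spotter.mark_of('keyhole','wrist')[:2]: print('kh',x['score'],x['pixel'],ray(s,*x['pixel'],.114))
cv2.imwrite('pics/w3b.png',cv2.resize(cv2.cvtColor(s['img'],cv2.COLOR_RGB2BGR),(800,600)))
# plane of lid: points near
x=np.array([np.cos(np.radians(11.3)),np.sin(np.radians(11.3))]); y=np.array([-x[1],x[0]])
B=np.stack([(P[...,:2]-[.55,.1565])@x,(P[...,:2]-[.55,.1565])@y,P[...,2]],-1)
for a in (-.09,-.07,0,.05,.09):
    m=(abs(B[...,0]-a)<.006)&(B[...,1]>-.04)&(B[...,1]<.14)&(B[...,2]>.08); print('lid z at bx',a,m.sum(),np.median(B[m][:,2]) if m.any() else '')
m=(abs(B[...,0])<.1)&(B[...,1]<-.065)&(B[...,1]>-.15); print('deck z',np.nanmedian(B[m][:,2]))
E
python3 key.py; python3 d.py .47 .05 .31 180
```

```text
[0.3933 0.0528 0.37  ]
kh 0.84 [252.1, 307.5] [0.562 0.05  0.114]
lid z at bx -0.09 4386 0.12387698106982854
lid z at bx -0.07 2716 0.11949737843650574
lid z at bx 0 1121 0.11951041584265387
lid z at bx 0.05 80 0.1194288407745229
lid z at bx 0.09 203 0.12343603041018261
deck z 0.10964556711579954
t 8.07 p [0.4587 0.0535 0.3006] yaw -179.83 q6 -1.70 F [ 0.1 -0.2  0.6]
shift cm [-1.13 -0.36 -0.94] spin 0.17 tilt [ 0.  0. -1.]
```

View pics/w3b.png

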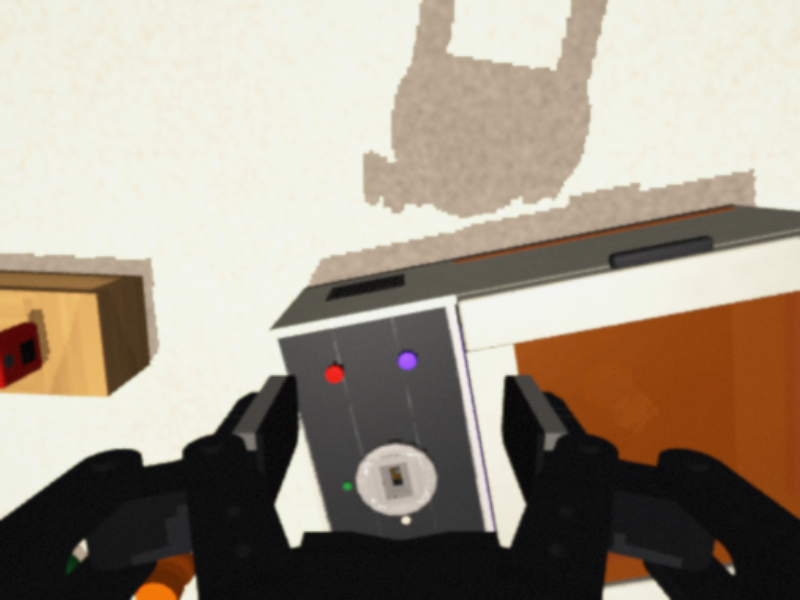

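```bash
python3 d.py .57 .051 .245 180
```

```text
t 8.07 p [0.4587 0.0535 0.3006] yaw -179.83 q6 -1.70 F [ 0.1 -0.2  0.6]
shift cm [-11.14  -0.29   5.55] spin 0.17 tilt [ 0.  0. -1.]
```

Request:
servo_tool([
  [-4,0,1.5,0,0.3],
  [-8,-0.2,3,0,0.3],
  [-11.2,-0.3,5.5,0,0.3],
  [-11.2,-0.3,5.5,0,0.3],
  [-11.2,-0.3,5.5,0,0.3],
])

```text
time: 8.7
ee_pos: [0.5706, 0.0503, 0.246]
orientation: [0.003, -3.141, -0.0]
force: [-0.3, 0.3, -0.9]
gripper_width: 0.0597
```

```bash
cat > kh.py <<'E'
from h import *
np.set_printoptions(precision=4,suppress=True)
s=snap('wrist','w4.png'); P=cloud(s); I=s['img'].astype(int)
np.savez('w4.npz',P=P,img=s['img'],Rc=s['Rc'],tc=s['tc'],f=s['f'],cx=s['cx'],cy=s['cy'])
for x in spotter.mark_of('keyhole','wrist')[:2]: print('kh',x['score'],x['pixel'],ray(s,*x['pixel'],.114))
print(proj(s,[.562,.051,.114]))
cv2.imwrite('pics/w4b.png',cv2.resize(cv2.cvtColor(s['img'],cv2.COLOR_RGB2BGR),(800,600)))
E
python3 kh.py
```

```text
kh 0.65 [255.7, 202.8] [0.562  0.0497 0.114 ]
kh 0.17 [502.3, 312.7] [0.6422 0.2232 0.114 ]
[257.69  202.752]
```

View pics/w4b.png

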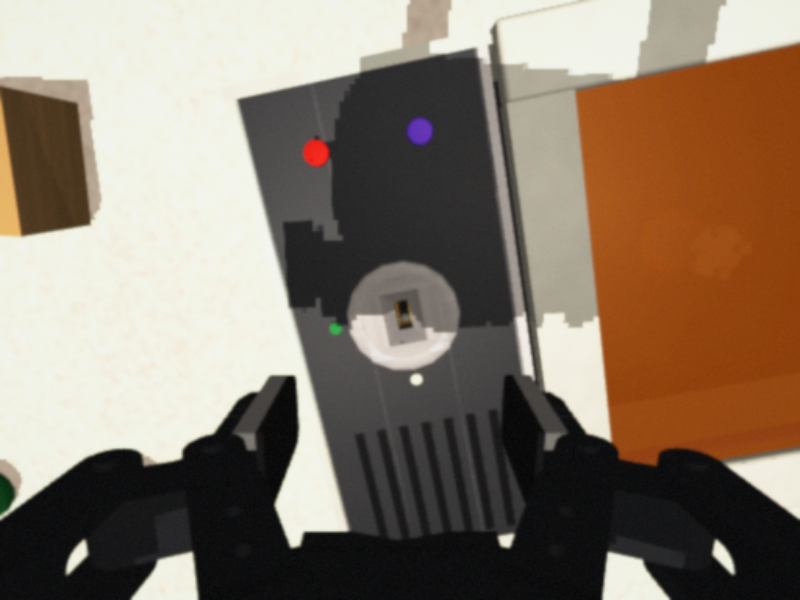

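```bash
python3 - <<'E'
import numpy as np,cv2
np.set_printoptions(precision=4,suppress=True)
d=np.load('w4.npz');P=d['P'];I=d['img']
def ray(u,v,h):
    q=d['Rc']@np.array([(u-d['cx'])/d['f'],(v-d['cy'])/d['f'],1]); return d['tc']+q*(h-d['tc'][2])/q[2]
c=I[150:250,210:310]; cv2.imwrite('pics/w4c.png',cv2.cvtColor(cv2.resize(c,(800,800)[:2],interpolation=cv2.INTER_CUBIC)[100:700],cv2.COLOR_RGB2BGR))
m=(np.hypot(P[...,0]-.562,P[...,1]-.051)<.035)&(P[...,2]>.1122)&(P[...,2]<.118)
Q=P[m]; print(m.sum(),Q.mean(0),cv2.minEnclosingCircle((Q[:,:2]*1000).astype(np.float32)))
v,u=np.nonzero(m); print(u.min(),u.max(),v.min(),v.max()); print(ray((u.min()+u.max())/2,(v.min()+v.max())/2,.114))
pts=np.array([ray(240/1.5625,100/1.5625,.11),ray(347/1.5625,528/1.5625,.11),ray(478/1.5625,50/1.5625,.11),ray(240/1.5625,100/1.5625,.11)])
for a,b in((0,1),(2,3)): e=pts[b]-pts[a]; print(pts[a],pts[b],np.degrees(np.arctan2(e[1],e[0])))
E
```

```text
3155 [0.5614 0.0509 0.1134] ((562.1050415039062, 50.96818542480469), 23.20943260192871)
222 293 167 235
[0.5608 0.0509 0.114 ]
[ 0.4787 -0.0101  0.11  ] [0.6662 0.0251 0.11  ] 10.66298936340634
[0.4616 0.0784 0.11  ] [ 0.4787 -0.0101  0.11  ] -79.03513453906498
```

View pics/w4c.png

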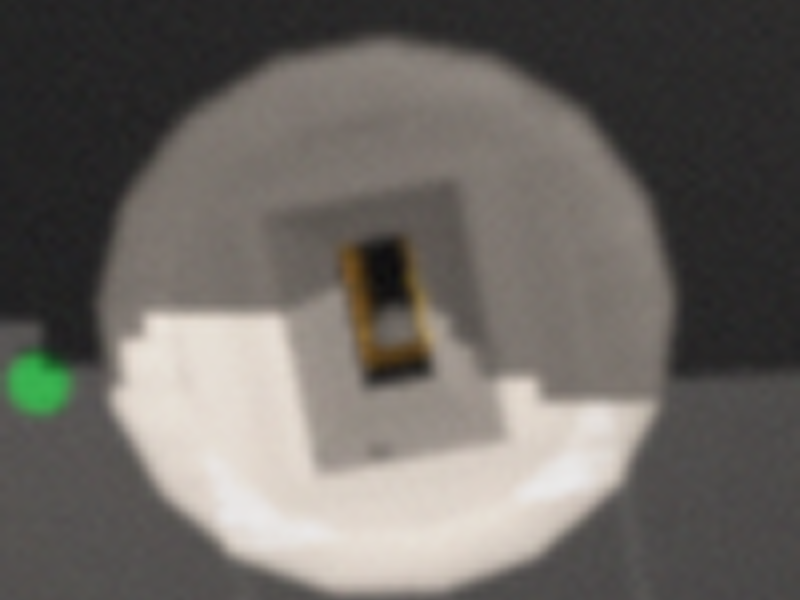

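Request:
servo_tool([
  [1.4,-5,-2,0.5,0.3],
  [2.8,-10,-2,1,0.3],
  [4.2,-15,-2,1.5,0.3],
  [5.6,-19.5,-1.2,2,0.3],
  [6.8,-23,-0.4,2,0.3],
])

```text
time: 9.43
ee_pos: [0.5023, -0.1818, 0.2513]
orientation: [0.054, 3.139, -0.003]
force: [0.5, -0.0, 0.2]
gripper_width: 0.0599
```

Request:
servo_tool([
  [0,0,0,0,0.3],
  [0,0,0,0,0.3],
  [0,0,0,0,0.3],
])

```text
time: 9.8
ee_pos: [0.5035, -0.1794, 0.2506]
orientation: [0.051, 3.14, -0.001]
force: [0.2, 0.6, -0.1]
gripper_width: 0.0597
```

```bash
python3 - <<'E'
from h import *
np.set_printoptions(precision=4,suppress=True)
s=snap('wrist','w5.png'); P=cloud(s); I=s['img'].astype(int)
for x in spotter.mark_of('key_bow','wrist')[:2]: print('kb',x['score'],x['pixel'],pt(s,*x['pixel']),ray(s,*x['pixel'],.082))
cv2.imwrite('pics/w5b.png',cv2.resize(cv2.cvtColor(s['img'],cv2.COLOR_RGB2BGR),(800,600)))
print(proj(s,[.4977,-.1797,.096]))
m=(np.hypot(P[...,0]-.4977,P[...,1]+.1797)<.03)&(P[...,2]>.091)&(P[...,2]<.1)
Q=P[m]; print(m.sum(),Q.mean(0),cv2.minAreaRect((Q[:,:2]*1000).astype(np.float32)))
E
python3 d.py .4977 -.1797 .14 178
```

```text
[255.9676 197.5845]
580 [ 0.4982 -0.1809  0.0949] ((498.8213806152344, -181.1626739501953), (10.117650985717773, 31.204219818115234), 88.31401062011719)
t 9.90 p [ 0.5035 -0.1795  0.2503] yaw 178.15 q6 -2.09 F [-1.1 -0.4  0.1]
shift cm [ 0.58 -0.04 11.03] spin 0.15 tilt [-0.001 -0.    -1.   ]
```

View pics/w5b.png

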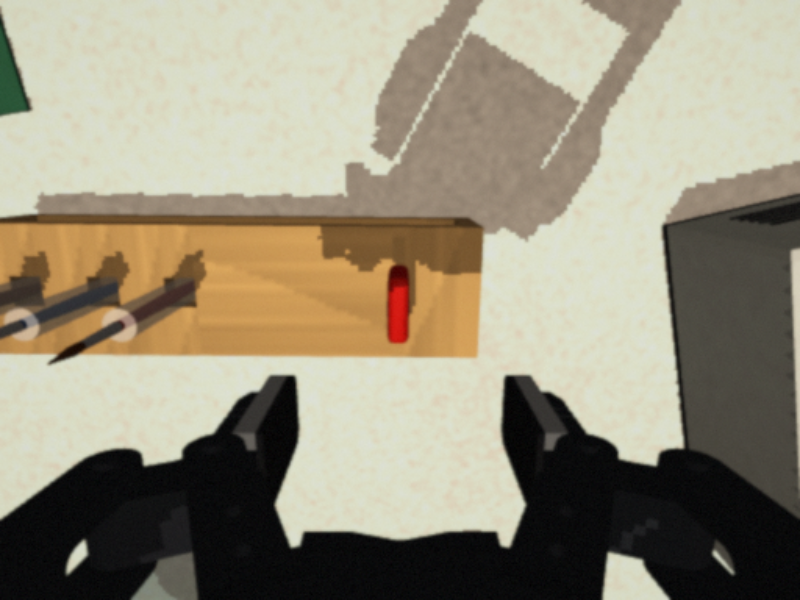

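Request:
servo_tool([
  [0.5,-0.2,4,0,0.3],
  [0.5,-0.2,8,0,0.3],
  [0.5,-0.2,11,0,0.3],
  [0.5,-0.2,11,0,0.3],
  [0.5,-0.2,11,0,0.3],
])

```text
time: 10.52
ee_pos: [0.499, -0.1823, 0.1413]
orientation: [0.052, 3.139, -0.002]
force: [1.0, -1.0, 1.7]
gripper_width: 0.0597
```

Request:
servo_tool([
  [0,0,0,0,0.6],
  [0,0,0,0,0.8],
  [0,0,0,0,1],
  [0,0,0,0,1],
  [0,0,0,0,1],
])

```text
time: 11.15
ee_pos: [0.4984, -0.182, 0.1407]
orientation: [0.053, 3.14, 0.001]
force: [-0.0, 3.8, 6.2]
gripper_width: 0.0088
```

Request:
servo_tool([
  [0,0,-1,0,1],
  [0,0,-3,0,1],
  [0,0,-6,0,1],
  [0,0,-9.5,0,1],
  [0,0,-13,0,1],
])

```text
time: 11.78
ee_pos: [0.4978, -0.1823, 0.2713]
orientation: [-0.053, -3.141, 0.001]
force: [-0.1, -0.8, -0.7]
gripper_width: 0.0092
```

Request:
servo_tool([
  [0,0,0,0,1],
  [0,0,0,0,1],
  [0,0,0,0,1],
])

```text
time: 12.15
ee_pos: [0.4974, -0.1818, 0.2682]
orientation: [-0.053, -3.139, -0.002]
force: [-0.9, -0.6, -0.2]
gripper_width: 0.009
```

```bash
python3 - <<'E'
from h import *
np.set_printoptions(precision=4,suppress=True)
o=get_obs();p=o['ee_pos'];s=snap('wrist','w6.png'); P=cloud(s); I=s['img'].astype(int)
cv2.imwrite('pics/w6b.png',cv2.resize(cv2.cvtColor(s['img'],cv2.COLOR_RGB2BGR),(800,600)))
R=Ro.from_rotvec(o['orientation']).as_matrix(); T=(P-p)@R
red=(I[...,0]>100)&(I[...,1]<70)&(I[...,2]<70)&(np.linalg.norm(T-[0,0,.06],axis=-1)<.06)
Q=T[red]; print(red.sum(),Q.mean(0),np.percentile(Q,[1,99],axis=0)); 
v,u=np.nonzero(red);print(u.min(),u.max(),v.min(),v.max())
for z in(.040,.054,.068): print(z,proj(s,R@[0,0,z]+p),proj(s,R@[.016,0,z]+p))
E
python3 d.py .562 .051 .27 191.2; cat > /dev/null
```

```text
1447 [ 0.0008 -0.0005  0.0458] [[-0.0143 -0.0045  0.0442]
 [ 0.0146  0.0035  0.0481]]
245 267 220 316
0.04 [257.3446 291.2788] [257.3451 251.8399]
0.054 [257.1796 273.3489] [257.1749 237.3882]
0.068 [257.0444 258.659 ] [257.0363 225.6221]
t 12.20 p [ 0.4974 -0.1819  0.2683] yaw 178.06 q6 -2.10 F [-0.7  0.6 -1.5]
shift cm [-5.66 23.49 -0.15] spin -13.14 tilt [ 0.003  0.001 -1.   ]
```

View pics/w6b.png

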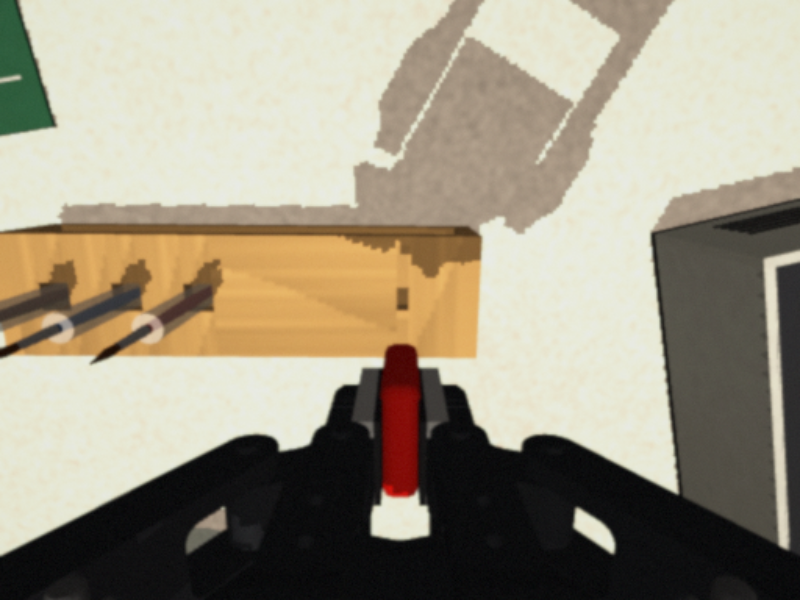

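Request:
servo_tool([
  [-1.2,4.8,0,-3,1],
  [-2.4,9.6,0,-6,1],
  [-3.6,14.4,0,-9,1],
  [-4.8,19.2,0,-12,1],
  [-5.7,23.5,0,-13.2,1],
])

```text
time: 12.82
ee_pos: [0.5629, 0.0525, 0.2688]
orientation: [0.31, -3.125, -0.0]
force: [0.6, -0.1, -0.7]
gripper_width: 0.0091
```

Request:
servo_tool([
  [0,0,1,0,1],
  [0,0,2,0,1],
  [0,0,2,0,1],
  [0,0,2,0,1],
])

```text
time: 13.32
ee_pos: [0.5629, 0.0499, 0.2498]
orientation: [0.306, -3.126, 0.0]
force: [-0.2, 0.1, -0.2]
gripper_width: 0.0092
```

```bash
python3 - <<'E'
from h import *
np.set_printoptions(precision=4,suppress=True)
o=get_obs();p=o['ee_pos'];s=snap('wrist','w7.png'); P=cloud(s); I=s['img'].astype(int)
cv2.imwrite('pics/w7b.png',cv2.resize(cv2.cvtColor(s['img'],cv2.COLOR_RGB2BGR),(800,600)))
R=Ro.from_rotvec(o['orientation']).as_matrix(); T=(P-p)@R
red=(I[...,0]>100)&(I[...,1]<70)&(I[...,2]<70)&(np.linalg.norm(T-[0,0,.06],axis=-1)<.06)
Q=T[red]; print(red.sum(),Q.mean(0),np.percentile(Q,[1,99],axis=0))
for a in np.arange(-.016,.017,.004):
    k=abs(Q[:,0]-a)<.002; print(round(a,3),k.sum(),np.median(Q[k],0) if k.any() else '')
t=snap('scene','s7.png'); cv2.imwrite('pics/s7b.png',cv2.cvtColor(cv2.resize(t['img'][130:260,200:370],(785,600),interpolation=cv2.INTER_CUBIC),cv2.COLOR_RGB2BGR))
print(proj(t,R@[0,0,.1095]+p),proj(t,R@[0,0,.0455]+p),proj(t,[.562,.051,.114]))
E
python3 d.py .562 .0515 .195 191.2
```

```text
1533 [ 0.0011 -0.0006  0.0458] [[-0.0149 -0.0048  0.0442]
 [ 0.015   0.0035  0.048 ]]
-0.016 41 [-0.0147 -0.0013  0.0461]
-0.012 184 [-0.0119 -0.0005  0.0455]
-0.008 186 [-0.0079 -0.0005  0.0454]
-0.004 194 [-0.004  -0.0005  0.0455]
0.0 181 [ 0.0001 -0.0005  0.0455]
0.004 219 [ 0.004  -0.0009  0.0455]
0.008 203 [ 0.0081 -0.0005  0.0455]
0.012 231 [ 0.0121 -0.0005  0.0456]
0.016 94 [ 0.0146 -0.0006  0.0465]
[283.2062 190.3332] [284.0311 179.2901] [283.3494 194.7065]
t 13.43 p [0.5631 0.0501 0.2503] yaw -168.80 q6 -1.88 F [ 0.5 -0.  -0.8]
shift cm [0.09 0.16 5.53] spin 0.0 tilt [-0.001 -0.    -1.   ]
```

View pics/w7b.png

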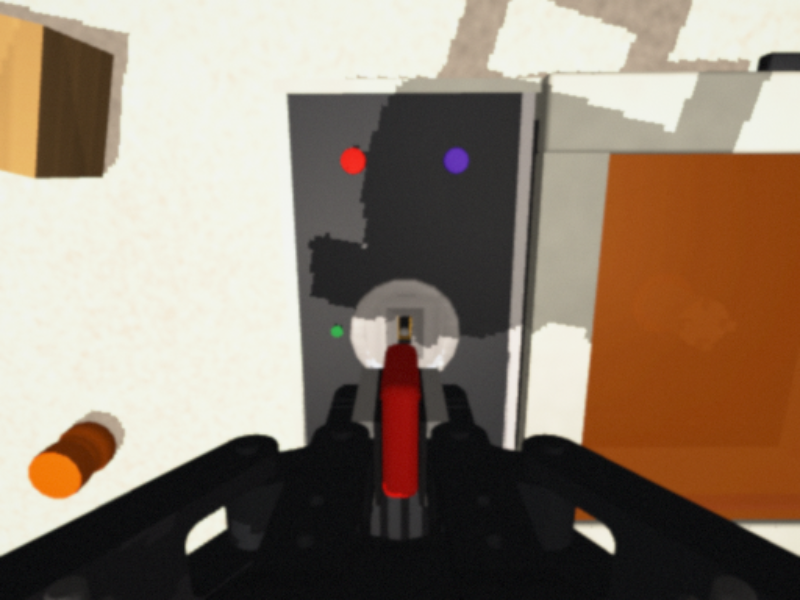

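View pics/s7b.png

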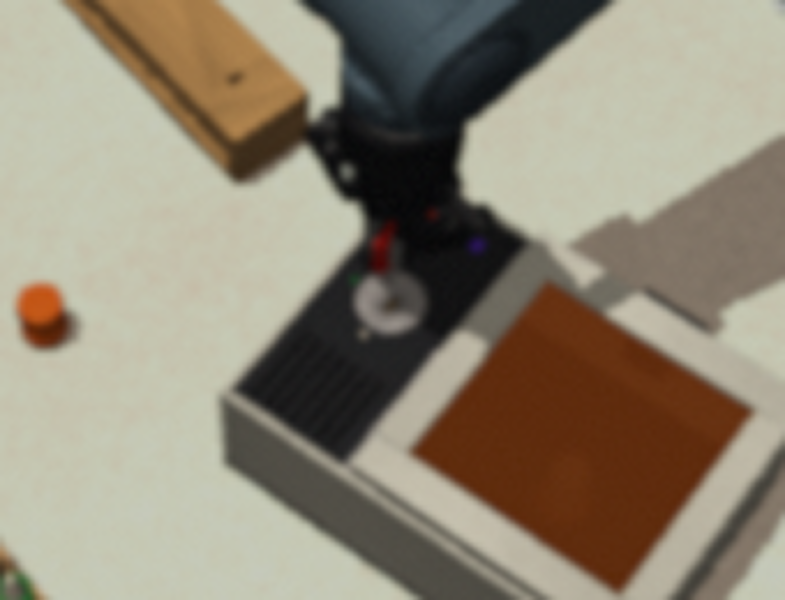

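Request:
servo_tool([
  [0.1,0.2,1,0,1],
  [0.1,0.2,2,0,1],
  [0.1,0.2,2.6,0,1],
  [0.1,0.2,2.9,0,1],
  [0.1,0.2,2.9,0,1],
])

```text
time: 14.05
ee_pos: [0.5616, 0.0525, 0.2207]
orientation: [0.308, -3.126, -0.0]
force: [-0.9, 0.1, 0.1]
gripper_width: 0.0092
```

```bash
python3 d.py .562 .0515 .195 191.2
```

```text
t 14.05 p [0.5616 0.0525 0.2207] yaw -168.73 q6 -1.88 F [-0.9  0.1  0.1]
shift cm [-0.02 -0.11  2.57] spin 0.07 tilt [ 0.  0. -1.]
```

Request:
servo_tool([
  [0,0,0.3,0,1],
  [0,0,0.5,0,1],
  [0,0,0.6,0,1],
])

```text
time: 14.42
ee_pos: [0.5618, 0.0523, 0.2151]
orientation: [-0.308, 3.126, -0.001]
force: [0.3, -1.6, 1.1]
gripper_width: 0.0088
```

Request:
servo_tool([
  [0,-0.05,0.3,0,1],
  [0,-0.05,0.6,0,1],
  [0,-0.05,0.8,0,1],
])

```text
time: 14.8
ee_pos: [0.5618, 0.0518, 0.2068]
orientation: [-0.309, 3.126, -0.001]
force: [0.1, -1.6, 0.3]
gripper_width: 0.0089
```

Into the slot. Now push with wiggle through the pins.

Request:
servo_tool([
  [0,0,0.3,3,1],
  [0,-0.1,0.5,-3,1],
  [0,0,0.7,3,1],
  [0,-0.1,0.9,-3,1],
  [0,0,1.1,0,1],
])

```text
time: 15.42
ee_pos: [0.5627, 0.0514, 0.1983]
orientation: [-0.308, 3.125, -0.004]
force: [-3.0, -2.9, 10.6]
gripper_width: 0.0088
```

Request:
servo_tool([
  [0.05,0,0.1,3,1],
  [-0.05,-0.1,0.2,-3,1],
  [0.05,0,0.3,3,1],
  [-0.05,-0.1,0.3,-3,1],
  [0,-0.05,0.3,0,1],
])

```text
time: 16.05
ee_pos: [0.5626, 0.0512, 0.1946]
orientation: [-0.308, 3.125, -0.002]
force: [-1.3, -3.3, 7.4]
gripper_width: 0.009
```

```bash
cat > chk.py <<'E'
from h import *
import sys
np.set_printoptions(precision=4,suppress=True)
n=sys.argv[1]
o=get_obs();p=o['ee_pos'];s=snap('wrist',n+'.png'); P=cloud(s); I=s['img'].astype(int)
cv2.imwrite('pics/'+n+'b.png',cv2.resize(cv2.cvtColor(s['img'],cv2.COLOR_RGB2BGR),(800,600)))
R=Ro.from_rotvec(o['orientation']).as_matrix(); T=(P-p)@R
red=(I[...,0]>80)&(I[...,1]<70)&(I[...,2]<70)&(np.linalg.norm(T-[0,0,.06],axis=-1)<.06)
Q=T[red]; print('red',red.sum(),np.percentile(Q,[1,99],axis=0))
for a in np.arange(-.012,.013,.006):
    k=abs(Q[:,0]-a)<.003; print(round(a,3),k.sum(),np.median(Q[k],0) if k.any() else '')
top=np.median(Q[abs(Q[:,0])<.01][:,2]); W=R@[0,0,top]+p
print('bow top world',W,'tip z',W[2]-.064,'below face',.114-(W[2]-.064)); print(o['time'],p,o['force'],o['gripper_width'],'yaw',np.degrees(np.arctan2(R[1,0],R[0,0])),'q6',o['qpos'][5])
E
python3 chk.py w8
```

```text
red 2150 [[-0.0156 -0.0049  0.0442]
 [ 0.0157  0.0039  0.0841]]
-0.012 262 [-0.0119 -0.0007  0.0456]
-0.006 297 [-0.0061 -0.0005  0.0456]
0.0 310 [ 0.0001 -0.0007  0.0455]
0.006 324 [ 0.006  -0.0005  0.0455]
0.012 550 [ 0.0134 -0.0001  0.0463]
bow top world [0.5627 0.0512 0.1491] tip z 0.08510086888929566 below face 0.028899131110704343
16.05 [0.5626 0.0512 0.1946] [-1.3268 -3.2581  7.3573] 0.009028862884173792 yaw -168.75001889418778 q6 -1.8762254396547342
```

View pics/w8b.png

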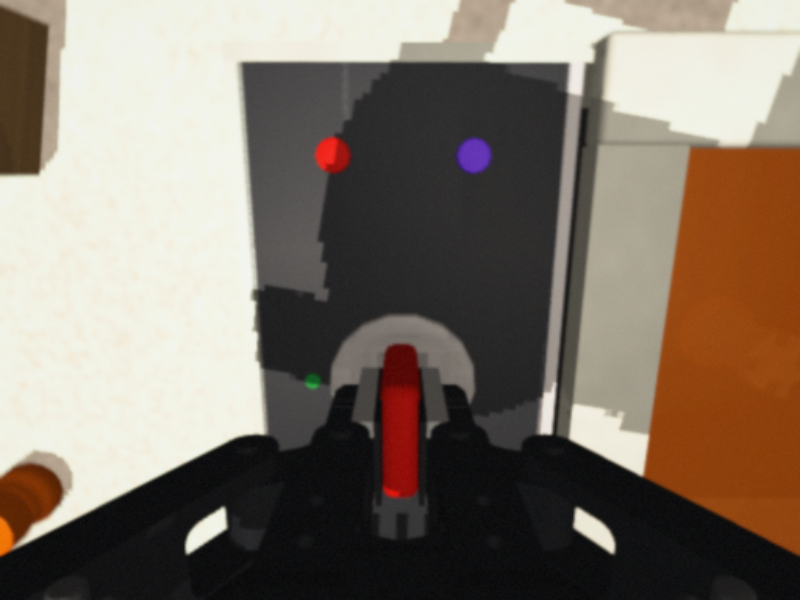

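Request:
servo_tool([
  [0,-0.05,0.1,2,1],
  [0,-0.05,0.15,-2,1],
  [0,-0.05,0.15,0,1],
])

```text
time: 16.48
ee_pos: [0.5629, 0.051, 0.1946]
orientation: [-0.308, 3.125, -0.001]
force: [-6.5, -0.2, 15.9]
gripper_width: 0.0095
```

Request:
servo_tool([
  [0.05,0,-0.05,9,1],
  [0.05,0,-0.05,18,1],
  [0.05,0,-0.05,27,1],
  [0.05,0,-0.05,36,1],
])

```text
time: 16.98
ee_pos: [0.5624, 0.0513, 0.1946]
orientation: [0.679, 3.065, 0.001]
force: [-4.7, 1.1, 13.6]
gripper_width: 0.0089
```

```bash
python3 chk.py w9; python3 -c "
from station import get_obs; print(get_obs()['moment'])"
```

```text
red 2160 [[-0.0429 -0.005   0.0441]
 [ 0.0154  0.0039  0.0847]]
-0.012 278 [-0.0118 -0.0005  0.0456]
-0.006 292 [-0.0058 -0.0009  0.0455]
0.0 305 [-0.     -0.0005  0.0455]
0.006 335 [ 0.0061 -0.0005  0.0455]
0.012 693 [ 0.0139 -0.0005  0.0477]
bow top world [0.5625 0.0513 0.1491] tip z 0.08509341556579353 below face 0.028906584434206475
16.975 [0.5624 0.0513 0.1946] [-4.6612  1.1085 13.5646] 0.008944747007119919 yaw 155.00372854549275 q6 -1.244888912723977
[ 0.14551579  0.74070511 -0.01490728]
```

Key turns with the gripper and stays centred. Continue to the full quarter.

Request:
servo_tool([
  [0,0,0,9,1],
  [0,0,0,18,1],
  [0,0,0,27,1],
  [0,0,0,36,1],
  [0,0,0,45,1],
])

```text
time: 17.65
ee_pos: [0.5623, 0.0514, 0.1946]
orientation: [1.801, 2.573, 0.002]
force: [-5.3, 0.6, 14.0]
gripper_width: 0.009
```

Request:
servo_tool([
  [0,0,0,7,1],
  [0,0,0,11,1],
  [0,0,0,11,1],
  [0,0,0,11,1],
  [0,0,0,11,1],
])

```text
time: 18.27
ee_pos: [0.5622, 0.0515, 0.1946]
orientation: [2.034, 2.393, 0.002]
force: [-4.7, 1.1, 14.3]
gripper_width: 0.0092
```

```bash
python3 chk.py w10; python3 -c "
from station import get_obs; print(get_obs()['moment'])"
```

```text
red 2160 [[-0.016  -0.0047  0.044 ]
 [ 0.0151  0.0043  0.0781]]
-0.012 277 [-0.0117 -0.0001  0.0456]
-0.006 295 [-0.0059 -0.0001  0.0456]
0.0 300 [-0.0001 -0.0001  0.0454]
0.006 324 [ 0.006  -0.0001  0.0455]
0.012 874 [ 0.014  -0.0001  0.0508]
bow top world [0.5623 0.0515 0.1491] tip z 0.08511662536107567 below face 0.028883374638924333
18.275 [0.5622 0.0515 0.1946] [-4.687   1.1192 14.3   ] 0.00918152835912707 yaw 99.28341741138334 q6 -0.2723272321400306
[0.24149805 1.01518237 0.04765435]
```

View pics/w10b.png

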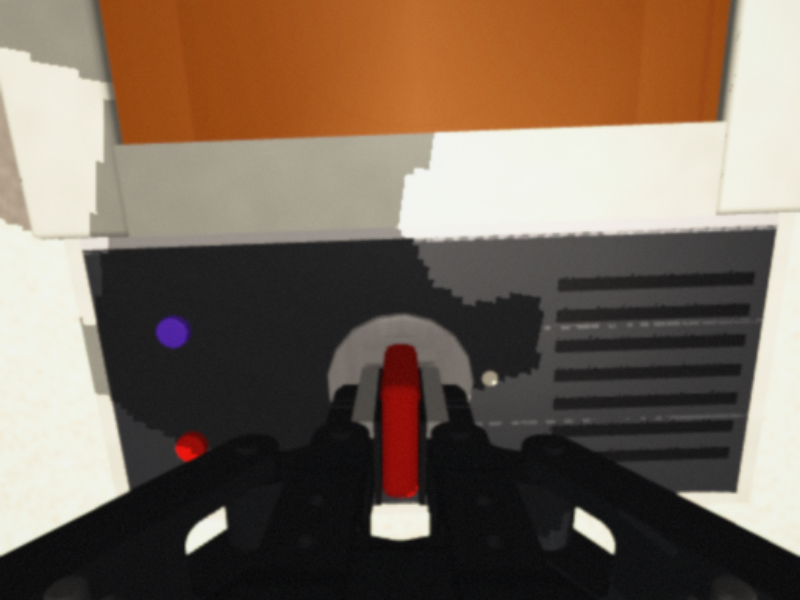

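Request:
servo_tool([
  [0,0,0,0,1],
  [0,0,0,0,1],
  [0,0,0,0,1],
  [0,0,0,0,1],
  [0,0,0,0,1],
])

```text
time: 18.95
ee_pos: [0.5622, 0.0514, 0.1947]
orientation: [2.034, 2.393, 0.002]
force: [-5.0, 1.9, 14.4]
gripper_width: 0.0088
```

```bash
python3 - <<'E'
from h import *
np.set_printoptions(precision=4,suppress=True)
s=snap('scene','s11.png'); P=cloud(s)
cv2.imwrite('pics/s11b.png',cv2.cvtColor(cv2.resize(s['img'],(800,600)),cv2.COLOR_RGB2BGR))
x=np.array([np.cos(np.radians(11.3)),np.sin(np.radians(11.3))]); y=np.array([-x[1],x[0]])
B=np.stack([(P[...,:2]-[.55,.1565])@x,(P[...,:2]-[.55,.1565])@y,P[...,2]],-1)
for a in (-.1,-.09,0,.09):
    m=(abs(B[...,0]-a)<.005)&(B[...,1]>-.03)&(B[...,1]<.14)&(B[...,2]>.1)&(B[...,2]<.15); print(a,m.sum(),np.median(B[m][:,2]))
o=get_obs(); print(o['time'],o['ee_pos'],o['force'],o['moment'],o['gripper_width'])
E
```

```text
-0.1 165 0.12453126487847577
-0.09 167 0.12474507471866092
0 181 0.12097980298119437
0.09 192 0.12450142313712409
19.0 [0.5622 0.0515 0.1946] [-4.4624  1.9664 14.723 ] [0.1899 1.0468 0.0138] 0.008621744411436765
```

View pics/s11b.png

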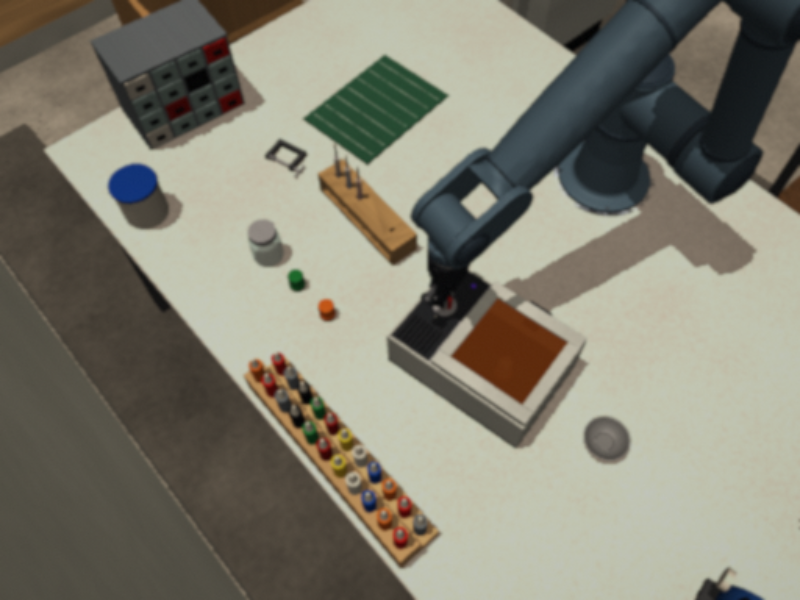

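```bash
python3 -c "
from station import ticket; print(ticket.job_done())"
```

```text
the job is handed in; nothing more can be done
None
```

The job is done and handed in at about 19 s. The lid is shut, and the key is home and turned a quarter, with the gripper still holding it. The hand-in reported no verdict.

- **Lid:** I pressed it past its catch to a hard stop. At the end its front and back edges read the same height, about 0.1245 m, so it is shut.
- **Key in the switch:** I took the key from the rack and wiggled it past the pins until it hit a hard stop. The tip measured 28.9 mm below the face, against 28 mm expected; the difference is within camera error. The last wrist view showed the key upright.
- **Turn:** The gripper turned 92° clockwise. Allowing for the key's play, the plug should be at about 1.5 rad or more; I could not read the plug angle directly.
- **Hold:** The key is still gripped, with finger opening about 9 mm and a steady downward push of about 14 N.
- **Bystanders:** In the final scene picture the jar, dish, clamp, pots and brushes all stand upright and look undisturbed. I judged this by eye and did not measure their positions again.

No check failed. The only disagreement was the early overhead-camera reading of the keyhole, which differed from the scene camera by about 13 mm. I used closer wrist-camera views instead.

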